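Seat the green filter carriage in the corner of rail and green stop

TASK

On the optical table, push the black carriage with the green filter along the surface until its base sits flush against both the long blue alignment rail and the inner side of the green end stop, square in that corner, then move clear. Slide it gently with the fingers against its black base: do not lift or tip it, and do not touch the filter holder on top. Leave the amber-filter carriage and everything else on the table where it stands.

Things in the scene. Friction and masses are not known exactly. Their poses are not given: they have to be found in the camera images.
- green_carriage: the filter carriage to push, loose, 0.45 to 0.85 kg: a black rectangular base 60 mm along its own x, 90 mm along its own y and 24 mm high, standing flat on the table; origin at the centre of its underside. It starts turned up to about 0.3 rad, its +x side roughly towards the rail, and slides with ordinary dry friction
- green_carriage_filter: the delicate green filter holder fixed on the middle of the green carriage's base, not to be touched: upright plate 34 mm along the carriage's x, 12 mm along its y and 30 mm high, its top 54 mm above the table; origin at the centre of its underside, 24 mm above the carriage's origin
- rail: straight blue alignment rail fixed to the table, 600 mm long, 22 mm thick, 20 mm high, beyond the carriages; origin at table level in the middle of its near face, turned up to 0.12 rad from the robot's frame. Its face is its plane x = 0 and runs along y; carriages sit at x < 0
- green_stop: green end stop fixed at one end of the rail (left or right, differing each time): a bar 58 mm along the rail's x, 25 mm along y, 20 mm high, from the rail's face towards the robot; origin at the centre of its underside, axes as the rail's. Seated flush on its inner side, the carriage's origin is 57.5 mm from this origin along y, towards the rail's middle, and 30 mm from the rail's face
- amber_stop: orange end stop, the same bar fixed at the rail's other end; not for the green carriage
- amber_carriage: the other filter carriage, to be left alone: the same shape and size as the green one, but with an orange filter holder. Origin: centre of the underside, on the table
- post: loose steel post on a round foot, 32 mm across, 55 mm tall, origin at the centre of its underside; leave alone
- duster: loose blue spray can, 58 mm across, 170 mm tall, origin at the centre of its underside; leave alone
- red_box: loose red parts box, 75 x 110 x 32 mm, origin at the centre of its underside; leave alone
- driver: loose screwdriver, 160 mm long, lying on the table along its own x; leave alone
- lens_tube: loose black lens tube ring, 30 mm across, 25 mm tall, origin at the centre of its underside; leave alone
- jar: loose white-capped jar, 50 mm across, 60 mm tall, beyond the rail, origin at the centre of its underside; leave alone
- puck: loose brass sensor puck, 44 mm across, 24 mm tall, beyond the rail, origin at the centre of its underside; leave alone
Mind the look-alikes: they are no part of the job. Leave any brown or yellow look-alike of the green_carriage alone.

How it is judged:
By the outcome, as a careful person would: the job done as asked, in the order asked, and still so for the second after the job is handed in, with the robot touching nothing.
It also fails if it takes over 56 s, if anything falls off the work surface, if the arm or the gripper's body presses on something with over 40 N, if the wrist force passes 120 N, or if a joint passes its speed limit or range.

ROBOT

A 6-joint arm with a two-finger parallel gripper is mounted at the origin on the work surface. World frame = base frame: x ahead of the robot, y to its left, z up, the work surface at z = 0. Lengths are in m, angles in degrees, forces in N, time in s.
With the tool pointing down it reaches from about 0.325 to 0.85 m from the base axis. Payload 15.5 kg.
Tool frame: the origin (TCP) lies midway between the tips of the shut fingers; the grasp point (between the pads) lies 19 mm behind it; y points along the fingers, x is the direction in which the jaws open and shut, and the axes are right-handed (so a half turn about y gives the same grasp; the last joint's range is limited). The gripper opens to 91 mm and grips with 3 to 60 N. Pads are 32 mm wide; open, the fingers measure 118 mm over their backs; the gripper's body (76 mm by 178 mm) begins 60 mm behind the grasp point.
Start: joints at [57.84, 28.281, 77.091, -0, 74.628, -5.472], TCP at [0.281, 0.558, 0.214] pointing down, gripper open.
Joint ranges: [-166.48, 166.48], [-47.26, 123.95], [12.59, 153.08], [-70.14, 250.14], [6.76, 159.57], [-176.63, 176.63]. Speed limits (degrees/s): [108.29, 108.29, 147.25, 172.46, 172.46, 172.46].

INTERFACE

Orientations are given as a 3x3 rotation matrix whose columns are the frame's x, y, z axes.
In Python, from bench import ctrl gives the robot as it stands. The module is installed in compiled form; this text tells all that it offers. Calls block until the motion is done:
- ctrl.goto(position, orientation): joint-space move of the TCP to a pose.
- ctrl.move_l(position, vel=0.15, ori=None, contact_N=None): straight line of the TCP; ori=None keeps the orientation; vel is the mean speed in m/s. With contact_N (N) it stops when the force on the tool has changed by that much, and returns True; else False.
- ctrl.movej(angles): joint-space move.
- ctrl.command_gripper(opening): opening from 0.0 (shut) to 1.0 (fully open); the grip force is fixed at half the most; returns when the fingers have stopped.
- ctrl.sleep(seconds).
- ctrl.ik(position, orientation): joint angles nearest the present ones, or None.
- ctrl.read_camera(name): name is "scene" or "top" or "wrist"; returns the picture (480x640x3 uint8, blue, green, red); there is no depth.
- ctrl.camera_params(name): a dict with "fx", "fy", "cx", "cy" (pixels), "pose" (4x4, takes a point from camera to world coordinates); the wrist camera has in their place "T_tool_cam" (4x4, takes a point from camera to tool coordinates, whose origin is the TCP and whose axes are the tool frame's). Camera axes: x right, y up, looking along -z (the intrinsics and any distortion apply to the point x, -y, -z); pixel columns grow to the right and rows downward; lengths in m; the calibration is good to about 2 mm. The wrist camera is an equidistant fisheye: a pixel r from the principal point sees the ray r / f radians off the axis. A picture is of the moment at which its call begins: read the wrist's pose just before it. camera_params takes no time and is no camera call.
A pose or a line that the arm cannot do raises ctrl.MotionError and nothing moves.
- ctrl.sign_off(): hands the job in, once; it reports no verdict.
Readings, each from a call of its own:
- ctrl.current_t(): time.
- ctrl.current_q(): joint angles.
- ctrl.current_dq(): joint speeds.
- ctrl.current_effort(): joint torques, N m.
- ctrl.current_tool_pos(): TCP position.
- ctrl.current_eef_rot(): TCP orientation.
- ctrl.current_contact_force(): force on the tool from outside, world axes, zero at the start.
- ctrl.current_wrist_torque(): the same for the moment, N m.
- ctrl.current_grip_width(): opening from 0.0 (shut) to 1.0 (fully open).
Only numpy, scipy, OpenCV 4.12 (cv2) and the standard library are available. Lean on these libraries where they do the work, as an engineer would, in place of code of your own. Each camera call takes 0.05 s, during which the arm holds its last target.

## Working session

There is one attempt and no reset: what is moved stays moved. The work goes in short steps, each a Python script; the robot and the scene stay as the last script left them, time stands still between calls to the robot, and variables do not carry over. Pictures are saved under pics/ and viewed, and the job is handed in when it is done.

```bash
mkdir -p pics; python3 - <<'E'
from bench import ctrl
import cv2,numpy as np
np.set_printoptions(precision=4,suppress=True)
for n in("top","scene"):
    cv2.imwrite(f"pics/{n}0.png",ctrl.read_camera(n)); print(n,ctrl.camera_params(n))
print(ctrl.camera_params("wrist"),ctrl.current_t(),ctrl.current_eef_rot())
E
```

```text
top {'fx': 460.92165104818406, 'fy': 460.92165104818406, 'cx': 323.63567278537965, 'cy': 252.4510951453605, 'pose': array([[ 0.0049,  0.9971, -0.0762,  0.4733],
       [-1.    ,  0.0053,  0.0041, -0.0105],
       [ 0.0044,  0.0762,  0.9971,  1.1121],
       [ 0.    ,  0.    ,  0.    ,  1.    ]])}
scene {'fx': 601.9067667632986, 'fy': 601.9067667632986, 'cx': 315.36092971817953, 'cy': 244.13191733054418, 'pose': array([[-0.7857, -0.4619,  0.4115,  1.11  ],
       [ 0.6185, -0.5774,  0.5329,  0.6647],
       [-0.0085,  0.6732,  0.7394,  1.0171],
       [ 0.    ,  0.    ,  0.    ,  1.    ]])}
{'fx': 371.64829954431775, 'fy': 371.64829954431775, 'cx': 322.47925635339647, 'cy': 237.48799489041275, 'T_tool_cam': array([[ 1.    ,  0.0012,  0.0002,  0.0011],
       [-0.0001,  0.2491, -0.9685, -0.1707],
       [-0.0012,  0.9685,  0.2491,  0.0708],
       [ 0.    ,  0.    ,  0.    ,  1.    ]])} 0.1 [[ 0.4491 -0.0006 -0.8935]
 [ 0.8935 -0.0009  0.4491]
 [-0.0011 -1.      0.0001]]
```

View pics/top0.png

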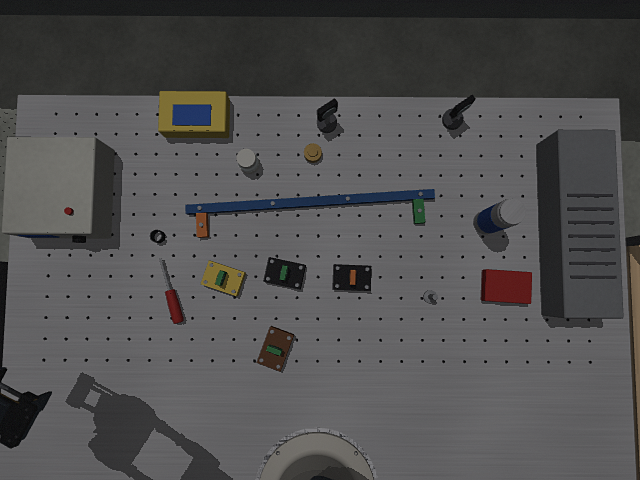

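View pics/scene0.png

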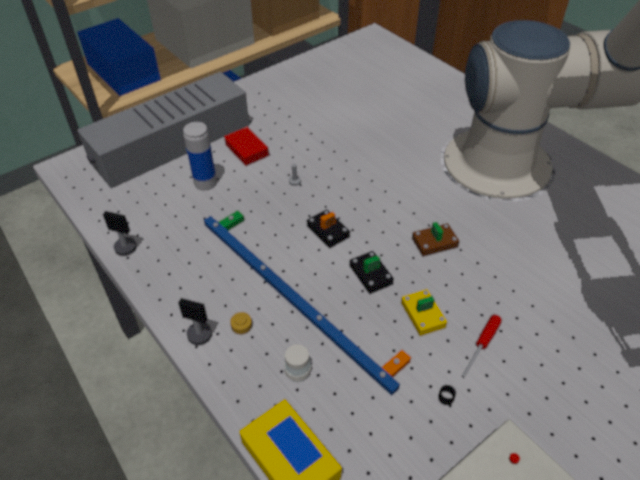

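```bash
cat > h.py <<'E'
import cv2,numpy as np
np.set_printoptions(precision=4,suppress=True)
from bench import ctrl
def px2w(n,u,v,z):
    p=ctrl.camera_params(n);T=p['pose']
    d=T[:3,:3]@np.array([(u-p['cx'])/p['fx'],-(v-p['cy'])/p['fy'],-1]);o=T[:3,3]
    return o+d*(z-o[2])/d[2]
def crop(img,x0,y0,w,h,s,f):
    cv2.imwrite(f,cv2.convertScaleAbs(cv2.resize(img[y0:y0+h,x0:x0+w],None,fx=s,fy=s,interpolation=cv2.INTER_CUBIC),alpha=1.6))
E
python3 - <<'E'
from h import *
i=cv2.imread("pics/top0.png")
crop(i,255,245,128,60,6,"pics/c1.png"); crop(i,180,180,133,60,6,"pics/c2.png"); crop(i,310,180,133,60,6,"pics/c3.png")
E
```

```text
(no output)
```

View pics/c1.png

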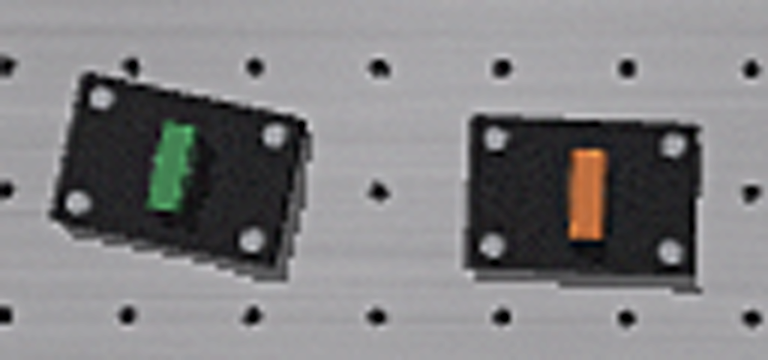

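View pics/c2.png

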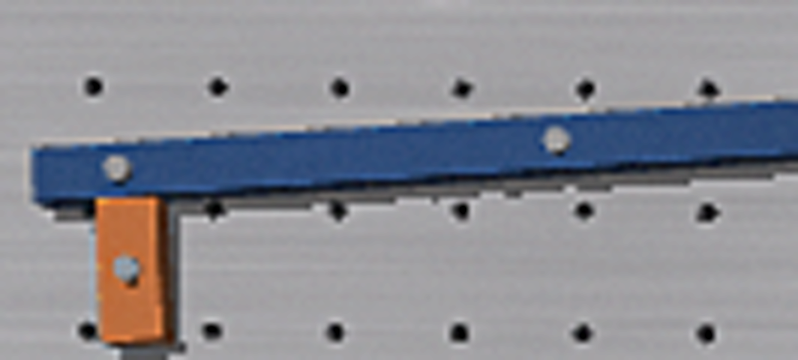

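View pics/c3.png

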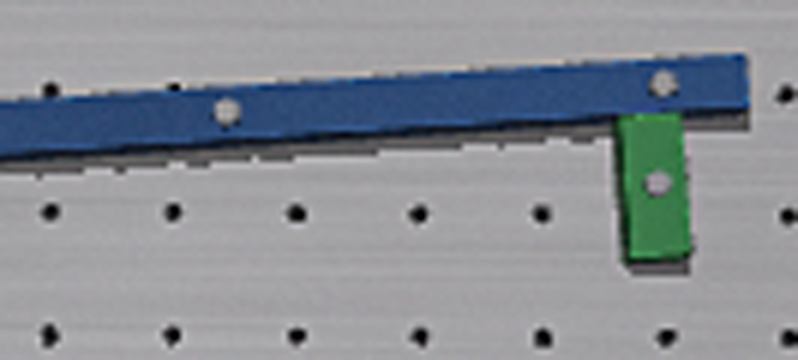

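```bash
python3 - <<'E'
from h import *
def P(ox,oy,pts,z): return np.array([px2w("top",ox+(x-2.5)/6,oy+(y-2.5)/6,z)[:2] for x,y in pts])
c=P(255,245,[(85,72),(308,122),(285,268),(52,213)],.024)
s=P(255,245,[(101,97),(275,134),(252,240),(77,202)],.024)
print("corners",c,c.mean(0),[np.linalg.norm(c[i]-c[i-1]) for i in range(4)])
print("screws",s,s.mean(0))
for q in(c,s):
    d=q[0]+q[3]-q[1]-q[2]; print(np.degrees(np.arctan2(-d[0],d[1])))
a=P(255,245,[(472,116),(698,126),(694,280),(465,270)],.024);print("amber",a)
r=np.vstack([P(180,180,[(117,168),(556,139)],.02),P(310,180,[(227,111),(664,83)],.02)]);print("rail screws",r)
d=r[0]-r[3];th=np.arctan2(-d[0],d[1]);print("rail th",np.degrees(th))
n=np.array([np.cos(th),np.sin(th)]);t=np.array([-np.sin(th),np.cos(th)])
e=np.vstack([P(180,180,[(36,201),(700,160)],.02),P(310,180,[(100,152),(748,108)],.02),P(310,180,[(748,54)],.02)])
print("edge n,t",e@n,e@t,"screws n",r@n,r@t)
g=P(310,180,[(620,117),(682,112),(690,252),(628,260)],.02);print("stop n,t",g@n,g@t, P(310,180,[(657,183)],.02)@np.c_[n,t])
print("carr n,t",c@n,c@t,c.mean(0)@np.c_[n,t]); print("amber nt",a@n,a@t)
E
```

```text
corners [[0.546  0.1149]
 [0.5267 0.0268]
 [0.4694 0.0354]
 [0.4905 0.127 ]] [0.5081 0.076 ] [np.float64(0.05686044587434441), np.float64(0.09011609224950431), np.float64(0.057982188256241164), np.float64(0.09402815166656908)]
screws [[0.5362 0.1084]
 [0.5219 0.0398]
 [0.4803 0.0484]
 [0.4948 0.1173]] [0.5083 0.0785]
-12.655034006682225
-11.819696622611978
amber [[ 0.5294 -0.0377]
 [ 0.5259 -0.1268]
 [ 0.4655 -0.1251]
 [ 0.4689 -0.0352]]
rail screws [[ 0.6628  0.2835]
 [ 0.6755  0.1087]
 [ 0.6879 -0.0713]
 [ 0.7002 -0.2463]]
rail th 4.040107388394639
edge n,t [0.67   0.6693 0.6679 0.6689 0.6907] [ 0.2688  0.0041 -0.0678 -0.3278 -0.3296] screws n [0.6811 0.6815 0.6811 0.6811] [ 0.2361  0.0609 -0.1196 -0.295 ]
stop n,t [0.6686 0.669  0.6125 0.6109] [-0.2763 -0.3012 -0.2998 -0.2749] [[ 0.641  -0.2889]]
carr n,t [0.5527 0.5273 0.4707 0.4982] [ 0.0761 -0.0104  0.0022  0.0922] [0.5122 0.04  ]
amber nt [0.5255 0.5157 0.4555 0.4653] [-0.075  -0.1635 -0.1575 -0.0682]
```

```bash
cat >> h.py <<'E'
TH=np.radians(4.04)
n=np.array([np.cos(TH),np.sin(TH),0]);t=np.array([-np.sin(TH),np.cos(TH),0]);Z=np.array([0,0,1.])
def pos(a,b,z): return a*n+b*t+z*Z
def ori(z): # tool z horizontal direction, y down
    y=-Z; return np.c_[np.cross(y,z),y,z]
E
python3 - <<'E'
from h import *
for s in(1,-1):
    for nm,z in(("n",n),("t",t)):
        for p in (pos(.435,.04,.15),pos(.60,.04,.15),pos(.64,.11,.15),pos(.64,-.17,.01)):
            print(s,nm,ctrl.ik(p,ori(s*z)))
E
```

```text
1 n [  1.4521  18.4864 107.1864  -0.      54.3272  87.4121]
1 n [ 2.166  30.1999 84.8826 -0.     64.9175 88.126 ]
1 n [ 8.5265 33.7728 77.6266 -0.     68.6006 94.4865]
1 n [-15.9995  44.3383  81.5332  -0.      54.1285  69.9605]
1 t [  1.4521  18.4864 107.1864  -0.      54.3272  -2.5879]
1 t [ 2.166  30.1999 84.8826 -0.     64.9175 -1.874 ]
1 t [ 8.5265 33.7728 77.6266 -0.     68.6006  4.4865]
1 t [-15.9995  44.3383  81.5332  -0.      54.1285 -20.0395]
-1 n [  1.4521  18.4864 107.1864  -0.      54.3272 -92.5879]
-1 n [  2.166   30.1999  84.8826  -0.      64.9175 -91.874 ]
-1 n [  8.5265  33.7728  77.6266  -0.      68.6006 -85.5135]
-1 n [ -15.9995   44.3383   81.5332   -0.       54.1285 -110.0395]
-1 t None
-1 t None
-1 t [   8.5265   33.7728   77.6266   -0.       68.6006 -175.5135]
-1 t [-15.9995  44.3383  81.5332  -0.      54.1285 159.9605]
```

```bash
python3 - <<'E'
from h import *
ctrl.goto(pos(.433,.042,.13),ori(n))
ctrl.command_gripper(.5)
ctrl.move_l(pos(.433,.042,.009),vel=.1)
print(ctrl.current_tool_pos(),ctrl.current_contact_force(),ctrl.current_t())
print(ctrl.move_l(pos(.49,.042,.009),vel=.05,contact_N=15))
print(ctrl.current_tool_pos()@n,ctrl.current_contact_force(),ctrl.current_t())
i=ctrl.read_camera("top"); crop(i,230,180,133,100,6,"pics/p1.png")
E
```

```text
[0.4292 0.0724 0.0094] [ 0.0178 -0.6539 -0.02  ] 4.15
True
0.4882901475409558 [ 0.089   0.0243 -0.7039] 5.3333
```

View pics/p1.png

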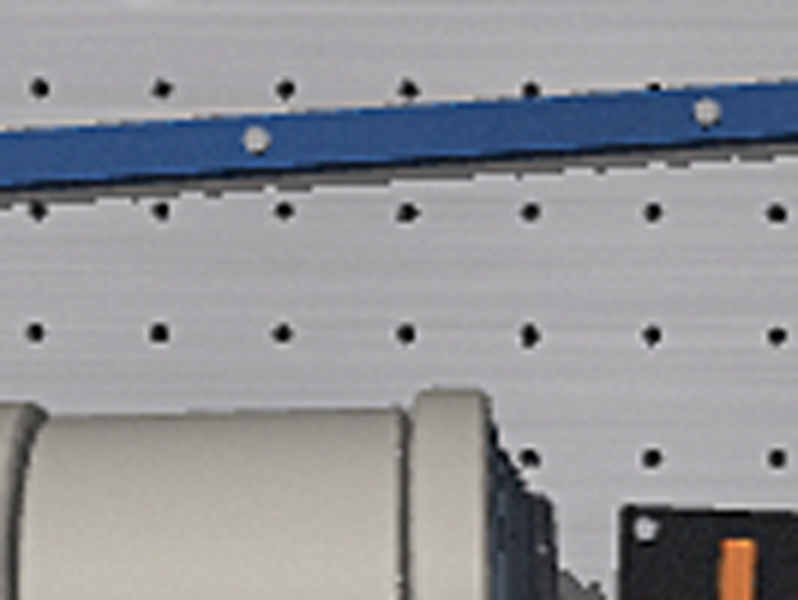

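```bash
python3 - <<'E'
from h import *
cv2.imwrite("pics/w1.png",ctrl.read_camera("wrist")); i=ctrl.read_camera("scene"); crop(i,280,170,200,150,4,"pics/s1.png")
E
```

```text
(no output)
```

View pics/w1.png

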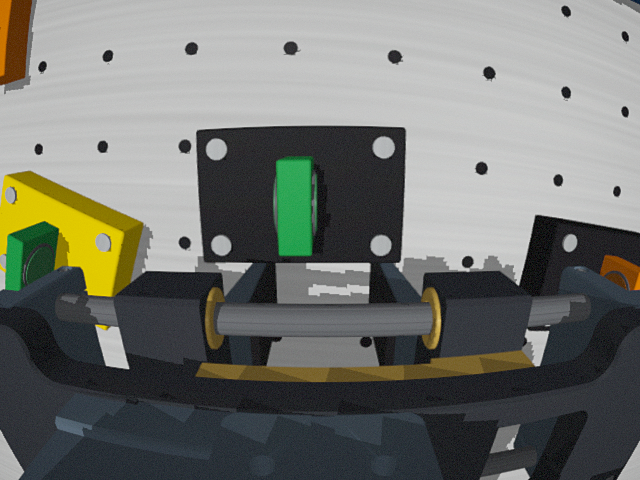

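View pics/s1.png

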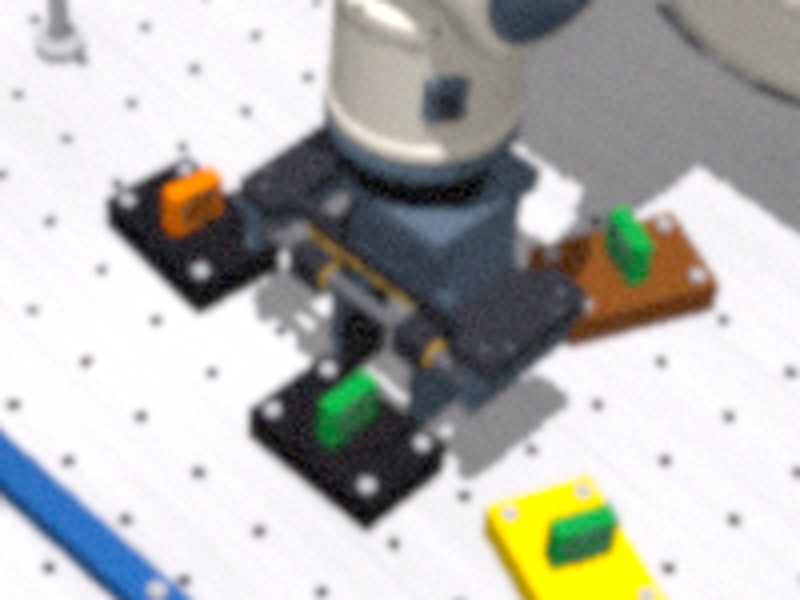

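```bash
python3 - <<'E'
from h import *
print(ctrl.move_l(pos(.572,.042,.009),vel=.05,contact_N=20))
print(ctrl.current_tool_pos()@n,ctrl.current_contact_force(),ctrl.current_t())
print(ctrl.move_l(pos(.61,.042,.009),vel=.02,contact_N=10))
print(ctrl.current_tool_pos()@n,ctrl.current_contact_force(),ctrl.current_t())
cv2.imwrite("pics/w2.png",ctrl.read_camera("wrist"))
E
```

```text
False
0.5719158107492552 [-3.1089 -0.3154 -2.6551] 7.325
True
0.5717892118211774 [0.0964 0.4996 0.1931] 7.725
```

View pics/w2.png

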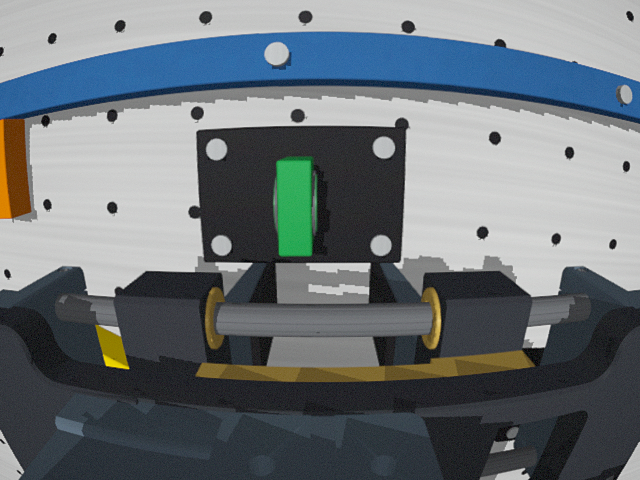

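```bash
cat >> h.py <<'E'
def w2w(u,v,z,p=None,R=None):
    p=ctrl.current_tool_pos() if p is None else p; R=ctrl.current_eef_rot() if R is None else R
    c=ctrl.camera_params("wrist");T=c['T_tool_cam']
    a=np.array([(u-c['cx'])/c['fx'],(v-c['cy'])/c['fy']]);r=np.linalg.norm(a)
    d=np.array([*(np.sin(r)*a/r),np.cos(r)])*[1,-1,-1]
    o=R@T[:3,3]+p; d=R@T[:3,:3]@d
    return o+d*(z-o[2])/d[2]
def nt(x): return np.array([x@n,x@t])
E
python3 - <<'E'
from h import *
for nm,z,l in(("carr",.024,[(198,130),(405,128),(402,262),(204,262)]),("scr",.024,[(216,149),(383,147),(381,245),(221,245)]),("railscr",.02,[(277,54),(626,94)]),("stop amber",.02,[(24,118),(34,218)])):
    print(nm,np.array([nt(w2w(u,v,z)) for u,v in l]))
E
```

```text
carr [[0.6489 0.0965]
 [0.6487 0.009 ]
 [0.5901 0.0081]
 [0.59   0.0974]]
scr [[0.6403 0.0886]
 [0.6403 0.0183]
 [0.598  0.018 ]
 [0.598  0.0886]]
railscr [[ 0.6808  0.0627]
 [ 0.6808 -0.1214]]
stop amber [[0.6669 0.2038]
 [0.6116 0.2021]]
```

```bash
python3 - <<'E'
from h import *
print(ctrl.move_l(pos(.587,.045,.009),vel=.04,contact_N=30))
print(ctrl.current_tool_pos()@n,ctrl.current_contact_force(),ctrl.current_t())
for k in range(4):
    b=ctrl.move_l(pos(.598,.045,.009),vel=.02,contact_N=18)
    print(b,ctrl.current_tool_pos()@n,ctrl.current_contact_force(),ctrl.current_t())
    if ctrl.current_tool_pos()@n>.589: break
cv2.imwrite("pics/w3.png",ctrl.read_camera("wrist"))
E
```

```text
False
0.5873888866986458 [ 0.2071 -0.2401 -0.6778] 8.3417
True 0.5918289900073718 [-0.1967  0.4754  0.4683] 8.7833
```

View pics/w3.png

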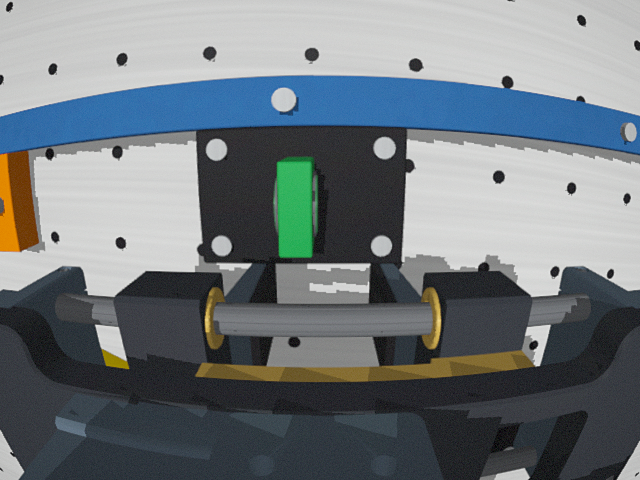

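```bash
python3 - <<'E'
from h import *
ctrl.move_l(pos(.57,.045,.009),vel=.08)
ctrl.move_l(pos(.57,.045,.13),vel=.2)
ctrl.goto(pos(.634,.150,.13),ori(t))
ctrl.command_gripper(.2)
ctrl.move_l(pos(.634,.150,.009),vel=.12)
print(nt(ctrl.current_tool_pos()),ctrl.current_contact_force(),ctrl.current_t())
cv2.imwrite("pics/w4.png",ctrl.read_camera("wrist"))
i=ctrl.read_camera("scene"); crop(i,240,200,200,150,4,"pics/s4.png")
E
```

```text
[0.6345 0.1501] [-0.5374 -0.4747  0.7323] 13.0917
```

View pics/w4.png

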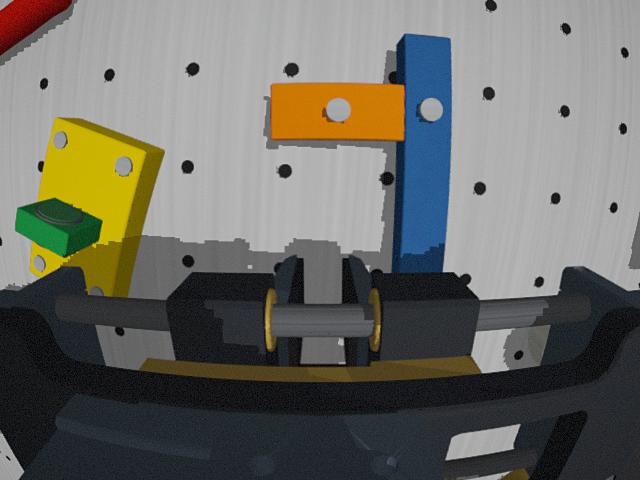

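View pics/s4.png

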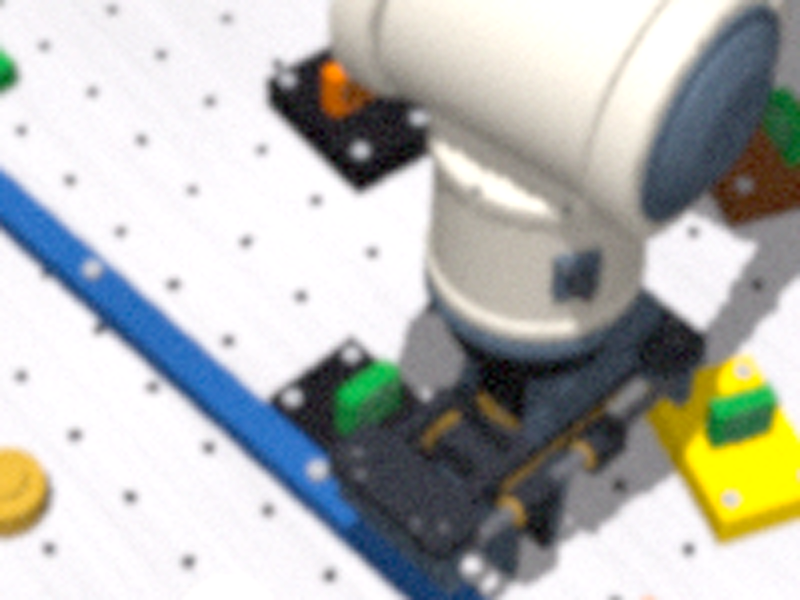

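```bash
python3 - <<'E'
from h import *
def P(): return nt(ctrl.current_tool_pos())
print(ctrl.move_l(pos(.634,.105,.009),vel=.06,contact_N=20),P(),ctrl.current_contact_force(),ctrl.current_t())
for k in range(3):
    b=ctrl.move_l(pos(.634,-.155,.009),vel=.06,contact_N=25)
    print(b,P(),ctrl.current_contact_force(),ctrl.current_t())
    if not b: break
for k in range(4):
    b=ctrl.move_l(pos(.634,-.175,.009),vel=.02,contact_N=18)
    print(b,P(),ctrl.current_contact_force(),ctrl.current_t())
    if P()[1]<-.164: break
i=ctrl.read_camera("scene"); crop(i,180,160,200,150,4,"pics/s5.png")
i=ctrl.read_camera("top"); crop(i,310,180,133,100,6,"pics/p5.png")
E
```

```text
False [0.634  0.1049] [0.0207 0.3833 0.6397] 14.0917
False [ 0.6337 -0.1542] [-1.255   7.2495  2.1149] 18.575
True [ 0.6335 -0.1683] [-0.0078  4.0285  2.4595] 19.3167
```

View pics/s5.png

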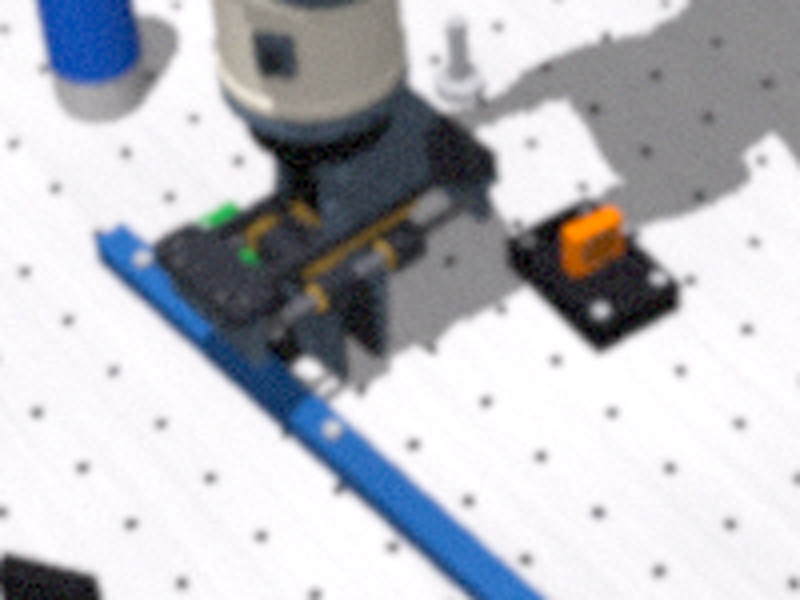

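View pics/p5.png

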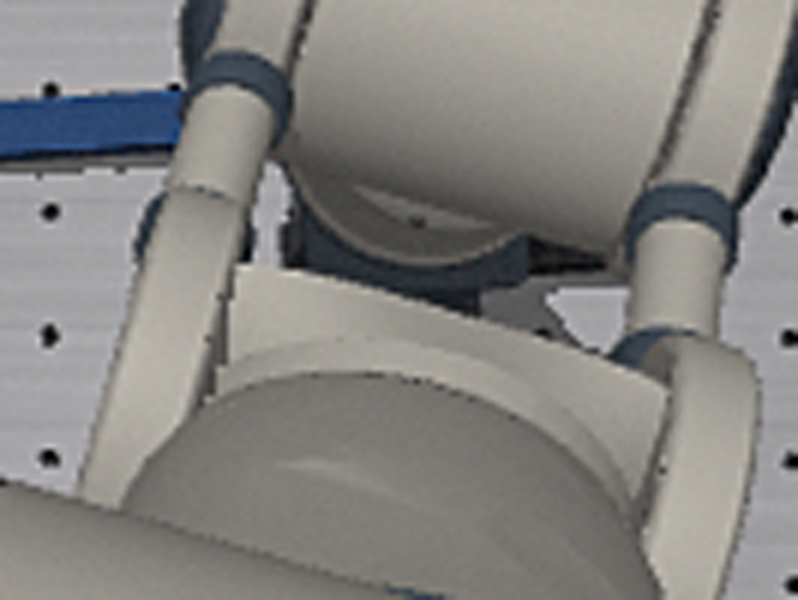

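```bash
python3 - <<'E'
from h import *
ctrl.move_l(pos(.634,-.135,.009),vel=.08)
ctrl.move_l(pos(.634,-.135,.12),vel=.2)
ctrl.goto(pos(.56,-.222,.12),ori(n))
ctrl.command_gripper(.5)
ctrl.move_l(pos(.56,-.222,.009),vel=.12)
cv2.imwrite("pics/w6.png",ctrl.read_camera("wrist")); print(nt(ctrl.current_tool_pos()),ctrl.current_t())
E
```

```text
[ 0.5605 -0.2222] 23.725
```

View pics/w6.png

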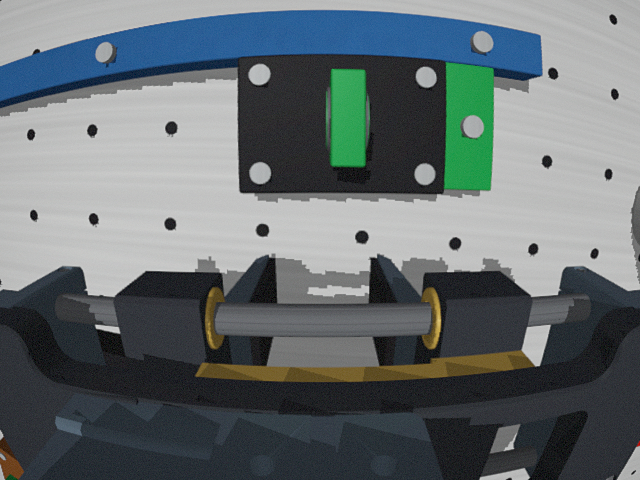

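```bash
python3 - <<'E'
from h import *
def P(): return nt(ctrl.current_tool_pos())
ctrl.move_l(pos(.585,-.222,.009),vel=.05)
for k in range(3):
    b=ctrl.move_l(pos(.598,-.222,.009),vel=.02,contact_N=18)
    print(b,P(),ctrl.current_contact_force(),ctrl.current_t())
    if P()[0]>.591: break
cv2.imwrite("pics/w7.png",ctrl.read_camera("wrist"))
E
```

```text
True [ 0.5918 -0.2218] [0.2603 0.2773 0.5472] 24.8417
```

View pics/w7.png

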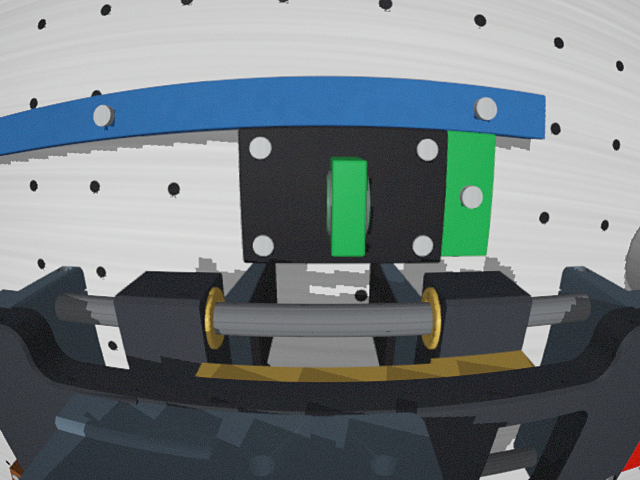

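```bash
python3 - <<'E'
from h import *
ctrl.move_l(pos(.55,-.222,.009),vel=.08)
ctrl.move_l(pos(.55,-.245,.09),vel=.15)
ctrl.sleep(.2)
i=ctrl.read_camera("wrist"); crop(i,200,20,250,187,3.2,"pics/w8.png");cv2.imwrite("pics/w8f.png",i)
print(ctrl.current_contact_force(),ctrl.current_t())
E
```

```text
[-0.0938  0.0411  0.0333] 26.5167
```

View pics/w8.png

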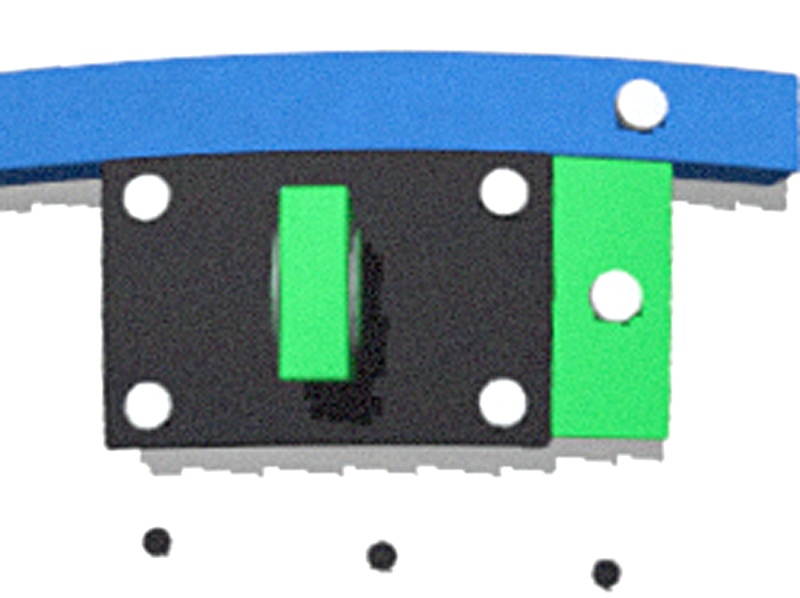

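```bash
python3 - <<'E'
from h import *
f=lambda x,y:(200+x/3.2-.35,20+y/3.2-.35)
s=np.array([nt(w2w(*f(x,y),.0245)) for x,y in[(147,197),(504,191),(502,402),(148,405)]])
g=nt(w2w(*f(616,295),.0205)); r=nt(w2w(*f(642,104),.0205))
print(s,s.mean(0),g,r,s.mean(0)-g,r[0]-s.mean(0)[0])
d=s[0]+s[3]-s[1]-s[2];d2=s[0]+s[1]-s[2]-s[3]; print(np.degrees([-d[0]/d[1],d2[1]/d2[0]]))
E
```

```text
[[ 0.6606 -0.1945]
 [ 0.6606 -0.2648]
 [ 0.6183 -0.2644]
 [ 0.6185 -0.1944]] [ 0.6395 -0.2295] [ 0.6406 -0.2877] [ 0.681  -0.2933] [-0.0011  0.0582] 0.04151082305136955
[-0.0555 -0.2934]
```

```bash
python3 - <<'E'
from h import *
def P(): return nt(ctrl.current_tool_pos())
ctrl.move_l(pos(.55,-.222,.13),vel=.2)
ctrl.goto(pos(.636,-.135,.12),ori(t))
ctrl.command_gripper(.2)
ctrl.move_l(pos(.636,-.135,.009),vel=.12)
ctrl.move_l(pos(.636,-.162,.009),vel=.05)
for k in range(3):
    b=ctrl.move_l(pos(.636,-.174,.009),vel=.015,contact_N=18)
    print(b,P(),ctrl.current_contact_force(),ctrl.current_t())
    if P()[1]<-.1675: break
ctrl.move_l(pos(.636,-.13,.009),vel=.06)
ctrl.move_l(pos(.636,-.13,.13),vel=.15)
ctrl.goto(pos(.55,-.245,.09),ori(n)); ctrl.sleep(.2)
i=ctrl.read_camera("wrist"); crop(i,200,20,250,187,3.2,"pics/w9.png")
print(ctrl.current_t())
E
```

```text
True [ 0.6358 -0.1682] [0.9191 2.4035 2.4919] 31.1083
34.3667
```

View pics/w9.png

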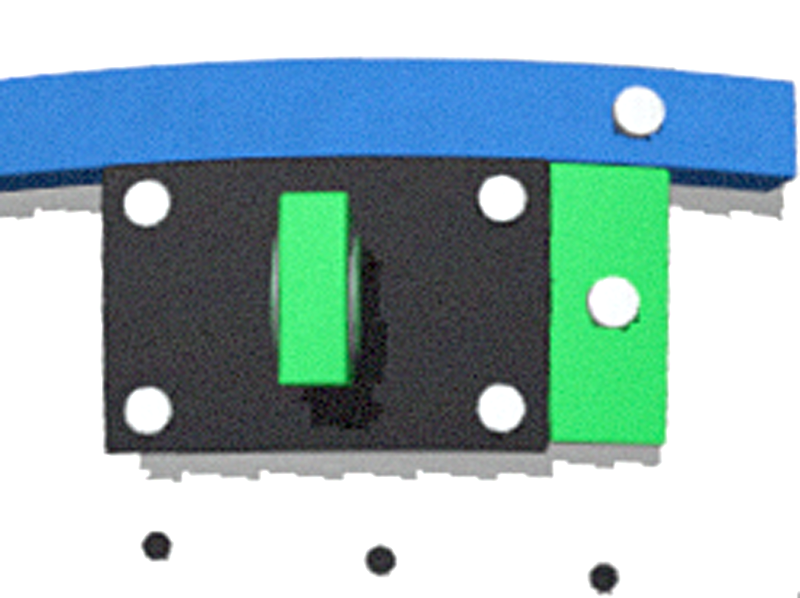

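```bash
python3 - <<'E'
from h import *
ctrl.move_l(pos(.48,-.10,.25),vel=.2)
ctrl.movej([57.84,28.281,77.091,0,74.628,-5.472])
ctrl.sleep(.3)
i=ctrl.read_camera("top");cv2.imwrite("pics/end.png",i)
j=cv2.imread("pics/top0.png");d=cv2.absdiff(i,j).max(2)>40
n_,_,st,_=cv2.connectedComponentsWithStats(d.astype(np.uint8))
print([list(s) for s in st[1:] if s[4]>8],ctrl.current_t())
E
```

```text
[[np.int32(375), np.int32(201), np.int32(40), np.int32(29), np.int32(891)], [np.int32(263), np.int32(257), np.int32(44), np.int32(35), np.int32(1031)], [np.int32(1), np.int32(367), np.int32(34), np.int32(26), np.int32(356)], [np.int32(86), np.int32(374), np.int32(9), np.int32(7), np.int32(20)], [np.int32(98), np.int32(381), np.int32(11), np.int32(7), np.int32(34)], [np.int32(94), np.int32(385), np.int32(19), np.int32(11), np.int32(29)], [np.int32(1), np.int32(389), np.int32(18), np.int32(12), np.int32(79)], [np.int32(82), np.int32(389), np.int32(19), np.int32(18), np.int32(175)], [np.int32(28), np.int32(391), np.int32(24), np.int32(21), np.int32(159)], [np.int32(115), np.int32(390), np.int32(9), np.int32(5), np.int32(20)], [np.int32(84), np.int32(408), np.int32(10), np.int32(9), np.int32(30)]] 38.3417
```

View pics/end.png

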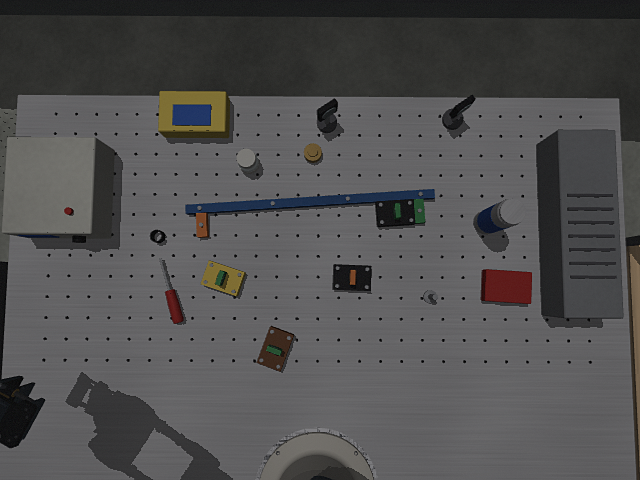

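The top view shows the green carriage in the corner at about (395,213). Apart from the arm and its shadow, nothing else has changed.

```bash
python3 -c "
from bench import ctrl
ctrl.sign_off();print(ctrl.current_t())"
```

```text
the job is handed in; nothing more can be done
the job is handed in; nothing more can be done
```

The green-filter carriage is seated in the corner against the blue rail and the inner side of the green stop. The arm is clear and the job is handed in at about 38 s. I pushed the carriage square to the rail with two fingers on its base, slid it along the rail to the stop, then re-seated it once on each side.

- **Seating:** The re-seating pushes met firm contact at the same tool positions as the first ones, within 0.1 mm.
- **Gaps:** Close-up views show no gap on either side. Measured before the last push against the stop, the carriage was square to within 0.3°. It also read 0.5 to 0.7 mm short of flush on each side, which is inside the 2 mm calibration error. I didn't repeat that measurement after the last push.
- **Everything else:** Comparing the top view before and after, only the green carriage, the arm and its shadow changed.
- **False contact stops:** Two contact stops triggered early, one at first touch and one mid-push. I checked the pictures and carried on.

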